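Close the control and sample vials in order

TASK

In the dry-block heater three vials have caps that still stand up from the rim: with the fingertips, gently press the yellow cap (negative control) straight down until it is fully home, then the blue one, then the red one, in that order so the positive control comes last. Grasp and lift nothing, do not press the green-capped vials, which are already closed, and leave everything else on the bench where it stands.

Things in the scene. Friction and masses are not known exactly. Their poses are not given: they have to be found in the camera images.
- heater: Dry-block heater, fixed: white housing 186 x 228 mm (x, y) with an aluminium block 120 x 180 mm, top 70 mm above the bench. Origin: centre of the block at bench level; z up, control panel (46 mm high) on the -x side. Six wells 35 mm deep, 29.6 mm across, at x = -30 and 30 mm, y = -60, 0 and 60 mm; the five vials stand in wells in any arrangement, one well is empty.
- vial_yellow: Loose glass vial of the negative control, 28 mm across, 48 mm tall to its rim, 50 to 120 g with its cap, standing in one of the heater's wells on its floor (35 mm above the bench). Origin: centre of its underside; z up along the vial. Carries the yellow cap.
- cap_yellow_top (a point): Centre of the flat top of the yellow push-in cap (flange 26 mm across and 5 mm thick, on it a soft rubber button 22 mm across and 7 mm high, which gives at 3 N per mm, 5 mm at most, and springs back). z up. It is 105 mm above the bench when the cap is fully out, 95 mm when it is home, flange on the vial's rim, and the rubber is not squeezed.
- cap_yellow (a joint): How far the yellow cap has been pushed into its vial, in m: 0 is fully out, 0.010 is home (a hard stop). Starts between 0 and 0.003. It slides straight down against about 4 N of friction and stays where it is left.
- vial_blue: Loose glass vial of the patient sample, 28 mm across, 48 mm tall to its rim, 50 to 120 g with its cap, standing in one of the heater's wells on its floor (35 mm above the bench). Origin: centre of its underside; z up along the vial. Carries the blue cap.
- cap_blue_top (a point): Centre of the flat top of the blue push-in cap (flange 26 mm across and 5 mm thick, on it a soft rubber button 22 mm across and 7 mm high, which gives at 3 N per mm, 5 mm at most, and springs back). z up. It is 105 mm above the bench when the cap is fully out, 95 mm when it is home, flange on the vial's rim, and the rubber is not squeezed.
- cap_blue (a joint): How far the blue cap has been pushed into its vial, in m: 0 is fully out, 0.010 is home (a hard stop). Starts between 0 and 0.003. It slides straight down against about 4 N of friction and stays where it is left.
- vial_red: Loose glass vial of the positive control, 28 mm across, 48 mm tall to its rim, 50 to 120 g with its cap, standing in one of the heater's wells on its floor (35 mm above the bench). Origin: centre of its underside; z up along the vial. Carries the red cap.
- cap_red_top (a point): Centre of the flat top of the red push-in cap (flange 26 mm across and 5 mm thick, on it a soft rubber button 22 mm across and 7 mm high, which gives at 3 N per mm, 5 mm at most, and springs back). z up. It is 105 mm above the bench when the cap is fully out, 95 mm when it is home, flange on the vial's rim, and the rubber is not squeezed.
- cap_red (a joint): How far the red cap has been pushed into its vial, in m: 0 is fully out, 0.010 is home (a hard stop). Starts between 0 and 0.003. It slides straight down against about 4 N of friction and stays where it is left.
- vial_green1: Loose glass vial like the others with a green cap that is already home (top 95 mm above the bench), standing in another well. Leave alone. Origin: centre of its underside.
- vial_green2: Loose glass vial like the others with a green cap that is already home (top 95 mm above the bench), standing in another well. Leave alone. Origin: centre of its underside.
- bottle: Amber reagent bottle, 64 mm across, 130 mm tall, loose on the bench; leave alone. Origin: centre of its underside.
- beaker: Empty glass beaker, 68 mm across, 80 mm tall, loose; leave alone. Origin: centre of its underside.
- tip_box: Blue pipette-tip box with pale lid, 115 x 80 x 55 mm, loose; leave alone. Origin: centre of its underside.
- mouse: Black computer mouse, 100 x 58 x 32 mm, on a 3 mm black mat; leave alone. Origin: centre of its underside.
- timer: White bench timer, 60 x 70 x 18 mm, with orange keys, loose; leave alone. Origin: centre of its underside.

How it is judged:
By the outcome, as a careful person would: the job done as asked, in the order asked, and still so for the second after the job is handed in, with the robot touching nothing.
It also fails if it takes over 38 s, if anything falls off the work surface, if the arm or the gripper's body presses on something with over 40 N, if the wrist force passes 120 N, or if a joint passes its speed limit or range.

ROBOT

A 6-joint arm with a two-finger parallel gripper is mounted at the origin on the work surface. World frame = base frame: x ahead of the robot, y to its left, z up, the work surface at z = 0. Lengths are in m, angles in rad, forces in N, time in s.
With the tool pointing down it reaches from about 0.35 to 0.775 m from the base axis. Payload 5.5 kg.
Tool frame: the origin (TCP) lies midway between the tips of the shut fingers; the grasp point (between the pads) lies grip_point_offset behind it (grip_point_offset is the distance from the TCP to the grasp point, in m); z points along the fingers, y is the direction in which the jaws open and shut (so a half turn about z gives the same grasp; the last joint's range is limited). The gripper opens to 85 mm and grips with 20 to 120 N. Pads are 22 mm wide; open, the fingers measure 114 mm over their backs; the gripper's body (76 mm by 85 mm) begins 54 mm behind the grasp point. The pads swing forward as they close: fully open they stand 13 mm farther back than shut.
Start: joints at [1.201, 0.313, 0.046, 1.304, 0, 1.431], TCP at [0.131, 0.56, 0.231] pointing down, gripper open.
Joint ranges: [-2.76, 2.76], [-0.86, 1.69], [-1.03, 1.26], [-2.2, 2.34], [-1.47, 1.5], [-3.14, 3.14]. Speed limits (rad/s): [2.57, 2.57, 3.14, 3.14, 3.14, 3.14].

INTERFACE

Orientations are given as a unit quaternion [w, x, y, z].
In Python, from workcell import * gives the robot as it stands.
- The arm moves only by the tool send_rows, never from a script. Its argument "series" is one flat list of numbers, 7 for each row, row after row: the shift along the tool's x, y, z in cm, then the turn, a rotation vector about the tool's x, y, z in degrees, then the opening, from 0 (shut) to 1 (fully open). A call has 1 to 10 rows; each row is the pose to reach, as a shift and turn from the pose commanded when the call began, along the tool's axes at that moment; what a row does not reach only later rows make up. A row lasts 1/12 s, in which the tool goes at most 41.7 mm and 7.16 degrees, less where a joint would pass 70% of its speed; a pose out of reach is approached as far as the arm can. A call with a gripper value outside its range is refused whole. The fingers move at their own pace and stop on an object; "newtons" is the grip in N (left out, the last holds). Time passes only in rows, so rows that repeat a pose let the fingers close. It gives the time, the measured TCP pose, the force and the opening at its end, in the units of the state.
- get_state(): the state, without advancing time (a new reading comes with each control period).
- read_camera(name): name is "side" or "top" or "wrist"; returns the picture (384x512x3 uint8, blue, green, red); there is no depth.
- camera_info(name): a dict with "K" (3x3 intrinsics, pixels), "xyz" and "attitude" of the camera in the world. Camera axes: x right, y down, z forward; pixel columns grow to the right and rows downward; lengths in m; the calibration is good to about 2 mm. The wrist camera is an equidistant fisheye: a pixel r from the principal point sees the ray r / f radians off the axis. A picture is of the moment at which its call begins: read the wrist's pose just before it. camera_info takes no time and is no camera call; for the wrist camera it gives the pose at the moment of the call.
- hand_in(): hands the job in, once; it reports no verdict.
Trained networks look in the newest picture that a camera, given by its name, has taken for a name from the list of things; names that differ only in an ending like _2 or _b are one class to them, and where a whole thing is asked for, a point or a joint stands for the part that bears it (a point fixed in the world has none). Each returns a list of dicts, best first, with "p" (0 to 1); they miss things now and then, are a little off and sometimes report something else, mostly with a low value. They report only what shows in the picture. A call takes as long as a camera call.
- silhouettes(camera, label): "pixels" (384x512 bool, what is visible of it) and "box" ([left, top, width, height] in pixels, round what is visible of it).
The state is a dict: "clock": time; "joint_pos": joint angles; "qvel": joint speeds; "tau": joint torques, N m; "tcp_pos": TCP position; "orientation": TCP orientation; "wrist_force": force on the tool from outside, world axes, zero at the start; "ft_torque": the same for the moment, N m; "finger_gap": finger opening in m.
Only numpy, scipy, OpenCV 4.12 (cv2) and the standard library are available. Lean on these libraries where they do the work, as an engineer would, in place of code of your own. Each camera call takes 0.05 s, during which the arm holds its last target. There are 200 camera calls.

## Working session

There is one attempt and no reset: what is moved stays moved. The work goes in short steps, Python scripts to look and compute and a tool call to move; the robot and the scene stay as the last step left them, time stands still between calls to the robot, and variables do not carry over. Pictures are saved under pics/ and viewed, about 8 in all and at most 12, crops included, and the job is handed in when it is done.

Besides the shell and the picture viewer there is one more tool, called after "Call:" as name(argument=value, ...) on one line, values as JSON. send_rows: Moves the arm, as the interface text tells. Its arguments: {"type":"object","properties":{"series":{"type":"array"},"newtons":{"type":"number"}},"required":["series"]}

```bash
mkdir -p pics; ls; python3 - <<'E'
from workcell import *
import cv2,numpy as np
s=get_state();print({k:np.round(v,4) for k,v in s.items()})
a=read_camera("top");b=read_camera("side")
cv2.imwrite("pics/top.png",a);cv2.imwrite("pics/side.png",b)
for c in("top","side"):
  print(c,camera_info(c))
  for n in("heater","cap_yellow","cap_blue","cap_red","vial_green1"):
    print(n,[(round(d["p"],2),d["box"]) for d in silhouettes(c,n)[:3]])
E
```

```text
pics
{'clock': np.float64(0.0), 'joint_pos': array([1.2014, 0.314 , 0.045 , 1.3036, 0.    , 1.4312]), 'qvel': array([-0.0001, -0.0017, -0.001 ,  0.0009,  0.0013, -0.001 ]), 'tau': array([-5.00000e-04, -4.80626e+01,  2.98534e+01,  1.94000e-02,
       -2.00000e-04,  0.00000e+00]), 'tcp_pos': array([0.1308, 0.5594, 0.2304]), 'orientation': array([-2.000e-04,  1.146e-01,  9.934e-01, -9.000e-04]), 'wrist_force': array([-0.9344, -0.2197, -0.6416]), 'ft_torque': array([-0.0181, -0.0261, -0.0324]), 'finger_gap': np.float64(0.0854)}
top {'K': array([[355.06880892,   0.        , 256.24248103],
       [  0.        , 355.06880892, 192.91474735],
       [  0.        ,   0.        ,   1.        ]]), 'xyz': array([0.44930116, 0.0176775 , 1.16266998]), 'attitude': array([ 0.02184931, -0.69918828,  0.7141085 , -0.02659731])}
heater [(0.83, [199.2, 162.3, 81.5, 74.5])]
cap_yellow []
cap_blue []
cap_red [(0.15, [356.6, 201.1, 24.3, 35.4])]
vial_green1 [(0.55, [209.6, 196.4, 14.7, 10.1]), (0.37, [249.6, 204.3, 9.6, 5.6])]
side {'K': array([[363.48614034,   0.        , 254.26876093],
       [  0.        , 363.48614034, 193.57366111],
       [  0.        ,   0.        ,   1.        ]]), 'xyz': array([0.32374811, 0.76543354, 0.67292461]), 'attitude': array([ 0.0580049 , -0.10435916,  0.8921597 , -0.43565545])}
heater []
cap_yellow [(0.39, [243.0, 177.7, 10.1, 10.2])]
cap_blue []
cap_red [(0.58, [232.3, 192.1, 8.4, 5.4])]
vial_green1 [(0.66, [263.5, 187.7, 6.0, 12.2])]
```

View pics/top.png

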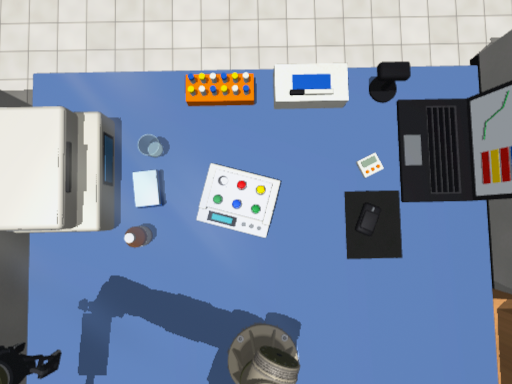

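View pics/side.png

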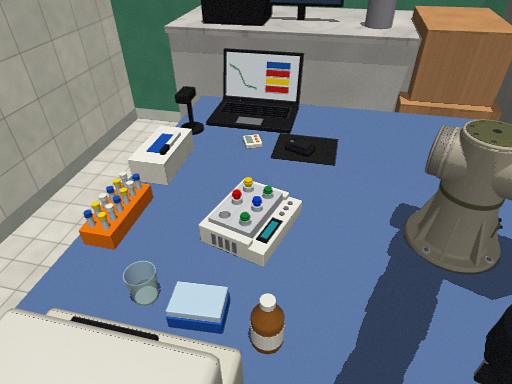

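The top view shows yellow at (261,190), red at (242,185), blue at (237,204), greens at (218,199) and (255,209), with the empty well at (223,181). The side view agrees. Next I'll fit the heater pose from the cap blobs in both views.

```bash
python3 - <<'E'
from workcell import *
import cv2,numpy as np
from scipy.optimize import least_squares
from scipy.spatial.transform import Rotation as R
H={"yellow":(22,35),"blue":(108,125),"green":(45,80),"red":(0,8)}
box={"top":(205,170,275,220),"side":(205,175,285,232)}
obs={}
for c in box:
  im=cv2.imread(f"pics/{c}.png");hs=cv2.cvtColor(im,cv2.COLOR_BGR2HSV)
  x0,y0,x1,y1=box[c]
  for n,(a,b) in H.items():
    m=cv2.inRange(hs,(a,140,70),(b,255,255))
    if n=="red": m|=cv2.inRange(hs,(172,140,70),(180,255,255))
    z=np.zeros_like(m);z[y0:y1,x0:x1]=m[y0:y1,x0:x1]
    k,_,st,ce=cv2.connectedComponentsWithStats(z)
    l=[(st[i,4],ce[i].round(2).tolist(),st[i,:4].tolist()) for i in range(1,k) if st[i,4]>15]
    print(c,n,l); obs[c,n]=[np.array(q[1]) for q in l]
def proj(c,P):
  i=camera_info(c);q=i["attitude"];r=R.from_quat([*q[1:],q[0]])
  p=r.inv().apply(np.asarray(P)-i["xyz"])@i["K"].T
  return p[...,:2]/p[...,2:]
# per-cap, top camera, z=~0.10
def solve(cams,n,z): return least_squares(lambda v:np.concatenate([(proj(c,[*v,z])-obs[c,n][0]) for c in cams]),[.45,.05]).x
for n in("yellow","blue","red"):
  for cams in(["top"],["side"],["top","side"]): print(n,cams,solve(cams,n,.1).round(4))
E
```

```text
top yellow [(np.int32(49), [260.31, 188.94], [257, 186, 8, 7])]
top blue [(np.int32(51), [236.0, 203.53], [232, 200, 9, 8])]
top green [(np.int32(31), [216.9, 198.42], [214, 196, 7, 6]), (np.int32(43), [255.19, 208.4], [252, 205, 8, 8])]
top red [(np.int32(52), [241.02, 184.15], [237, 181, 9, 8])]
side yellow [(np.int32(67), [247.72, 181.54], [244, 177, 9, 10])]
side blue [(np.int32(73), [256.44, 200.63], [252, 196, 10, 10])]
side green [(np.int32(50), [267.46, 189.6], [264, 186, 8, 8]), (np.int32(67), [244.48, 216.18], [240, 212, 10, 9])]
side red [(np.int32(68), [236.16, 193.72], [232, 189, 9, 10])]
yellow ['top'] [ 0.5339 -0.0027]
yellow ['side'] [0.5349 0.0038]
yellow ['top', 'side'] [ 0.5348 -0.0006]
blue ['top'] [0.4916 0.071 ]
blue ['side'] [0.4931 0.0778]
blue ['top', 'side'] [0.4928 0.0736]
red ['top'] [0.5495 0.0549]
red ['side'] [0.5505 0.0619]
red ['top', 'side'] [0.5506 0.0575]
```

Call:
send_rows(series=[-2, -1.75, 0, 0, 0, 0, 0, -5, -4.4, 0, 0, 0, 0, 0, -8, -7, 0, 0, 0, 0, 0, -11, -9.6, 0, 0, 0, 0, 0, -14, -12.25, 0, 0, 0, 0, 0, -17, -14.9, 0, 0, 0, 0, 0, -20, -17.5, 0, 0, 0, 0, 0, -23, -20.1, 0, 0, 0, 0, 0, -26, -22.75, 0, 0, 0, 0, 0, -26, -22.75, 0, 0, 0, 0, 0])

```text
clock: 1.43
tcp_pos: [0.3361, 0.2744, 0.2316]
orientation: [0.001, 0.119, 0.993, -0.001]
wrist_force: [0.4, 0.0, -0.2]
finger_gap: -0.0
```

Call:
send_rows(series=[-2, -1.75, 0, 0, 0, 0, 0, -5, -4.4, 0, 0, 0, 0, 0, -8, -7, 0, 0, 0, 0, 0, -11, -9.6, 0, 0, 0, 0, 0, -14, -12.25, 0, 0, 0, 0, 0, -17, -14.9, 0, 0, 0, 0, 0, -20, -17.5, 0, 0, 0, 0, 0, -23, -20.1, 0, 0, 0, 0, 0, -26, -22.8, 0, 0, 0, 0, 0, -26, -22.8, 0, 0, 0, 0, 0])

```text
clock: 2.27
tcp_pos: [0.5377, -0.0074, 0.2307]
orientation: [0.002, 0.118, 0.993, -0.001]
wrist_force: [0.6, -0.1, -0.0]
finger_gap: -0.0001
```

```bash
python3 - <<'E'
from workcell import *
import cv2,numpy as np
s=get_state();print(s["tcp_pos"],s["orientation"]);i=camera_info("wrist");print(i)
w=read_camera("wrist");np.save("w.npy",w);cv2.imwrite("pics/w1.png",w)
E
```

```text
[ 0.53766211 -0.00743568  0.23068455] [ 1.52290313e-03  1.17558943e-01  9.93064292e-01 -9.42374325e-04]
{'K': array([[297.31863964,   0.        , 255.68062717],
       [  0.        , 297.31863964, 190.8066049 ],
       [  0.        ,   0.        ,   1.        ]]), 'xyz': array([0.46138733, 0.01109054, 0.37316081]), 'attitude': array([0.12334878, 0.77585425, 0.61117866, 0.09641529])}
```

View pics/w1.png

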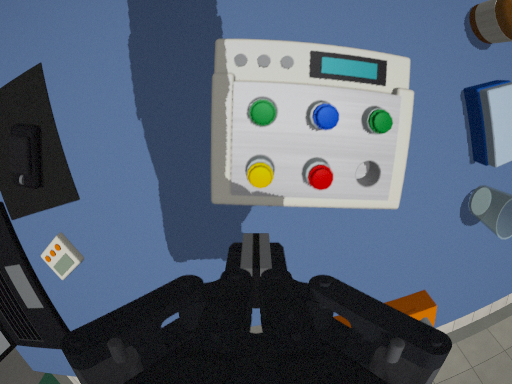

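The wrist view shows yellow at (260,175), red at (320,176), blue at (326,116), and the fingertips near (256,240). I'll use this for a joint fit.

```bash
cat > loc.py <<'E'
from workcell import *
import cv2,numpy as np
from scipy.spatial.transform import Rotation as R
H={"yellow":(22,35),"blue":(105,125),"green":(45,80),"red":(0,8)}
def ray_pts(i,uv,z,fish):
  q=i["attitude"];r=R.from_quat([*q[1:],q[0]]);K=i["K"]
  d=(np.asarray(uv)-K[:2,2])/K[0,0]
  if fish:
    t=np.linalg.norm(d);v=[*(d/t*np.sin(t)),np.cos(t)]
  else: v=[*d,1]
  v=r.apply(v);return (i["xyz"]+v*(z-i["xyz"][2])/v[2])[:2]
def blobs(im,box,n):
  hs=cv2.cvtColor(im,cv2.COLOR_BGR2HSV);a,b=H[n]
  m=cv2.inRange(hs,(a,140,60),(b,255,255))
  if n=="red": m|=cv2.inRange(hs,(172,140,60),(180,255,255))
  z=np.zeros_like(m);x0,y0,x1,y1=box;z[y0:y1,x0:x1]=m[y0:y1,x0:x1]
  k,_,st,ce=cv2.connectedComponentsWithStats(z)
  return [(st[j,4],ce[j],st[j,:4]) for j in range(1,k) if st[j,4]>30]
E
python3 - <<'E'
from loc import *
from scipy.optimize import least_squares
W={"yellow":(-30,-60),}
it=camera_info("top");iw=camera_info("wrist")
w=cv2.imread("pics/w1.png");t=cv2.imread("pics/top.png")
# heater: +x away from robot, +y left; yellow(30,-60) red(30,0) blue(-30,0) greens (-30,-60),(-30,60)
well={"yellow":[(30,-60)],"red":[(30,0)],"blue":[(-30,0)],"green":[(-30,60),(-30,-60)]}
for cam,i,im,box,f in(("wrist",iw,w,(235,85,402,195),1),("top",it,t,(205,170,275,220),0)):
  P=[];M=[]
  for n in H:
    z=.093 if n=="green" else .1015
    pts=sorted([ray_pts(i,b[1],z,f) for b in blobs(im,box,n)],key=lambda p:-p[1])
    if n!="green": print(cam,n,pts,[b[2].tolist() for b in blobs(im,box,n)])
    P+=pts;M+=well[n]
  P=np.array(P);M=np.array(M)/1000
  def mod(v,M): c,s=np.cos(v[2]),np.sin(v[2]);return M@np.array([[c,s],[-s,c]])+v[:2]
  v=least_squares(lambda v:(mod(v,M)-P).ravel(),[.5,.05,-.2]).x
  print(cam,v.round(4),"res mm",((mod(v,M)-P)*1000).round(1).tolist())
  print({n:mod(v,np.array(well[n])/1000).round(4).tolist() for n in well})
E
```

```text
wrist yellow [array([5.30041410e-01, 3.01115934e-04])] [[247, 163, 26, 25]]
wrist blue [array([0.48934455, 0.07218652])] [[313, 104, 26, 25]]
wrist red [array([0.54534126, 0.05651702])] [[308, 165, 25, 24]]
wrist [ 0.5178  0.0648 -0.2732] res mm [[0.5, -1.4], [-0.4, 0.7], [-0.3, 1.4], [-1.2, -0.9], [1.4, 0.2]]
{'yellow': [[0.5305, -0.0011]], 'red': [[0.5467, 0.0567]], 'blue': [[0.489, 0.0729]], 'green': [[0.5051, 0.1307], [0.4728, 0.0151]]}
top yellow [array([ 0.5337477 , -0.00266515])] [[257, 186, 8, 7]]
top blue [array([0.49153063, 0.07093268])] [[232, 200, 9, 8]]
top red [array([0.54934996, 0.05487058])] [[237, 181, 9, 8]]
top [ 0.5208  0.0631 -0.2739] res mm [[-0.3, -0.2], [0.4, 0.2], [-0.3, 0.3], [-0.3, -0.5], [0.4, 0.1]]
{'yellow': [[0.5335, -0.0028]], 'red': [[0.5497, 0.0549]], 'blue': [[0.492, 0.0712]], 'green': [[0.5082, 0.1289], [0.4757, 0.0134]]}
```

Call:
send_rows(series=[0.7, 0.4, 1, 0, 0, 0, 0, 0.7, 0.4, 3.5, 0, 0, 0, 0, 0.7, 0.4, 6.5, 0, 0, 0, 0, 0.7, 0.4, 9, 0, 0, 0, 0, 0.7, 0.4, 11, 0, 0, 0, 0, 0.7, 0.4, 11.7, 0, 0, 0, 0, 0.7, 0.4, 11.7, 0, 0, 0, 0, 0.7, 0.4, 11.7, 0, 0, 0, 0])

```text
clock: 2.98
tcp_pos: [0.5276, 0.0041, 0.115]
orientation: [0.0, 0.114, 0.993, 0.0]
wrist_force: [0.1, -0.1, 0.1]
finger_gap: -0.0002
```

Call:
send_rows(series=[-0.6, -0.5, 0, 0, 0, 0, 0, -0.6, -0.5, 0, 0, 0, 0, 0, -0.6, -0.5, 0, 0, 0, 0, 0, -0.6, -0.5, 0, 0, 0, 0, 0])

```text
clock: 3.32
tcp_pos: [0.5331, -0.0031, 0.1152]
orientation: [0.001, 0.115, 0.993, 0.0]
wrist_force: [-0.0, 0.1, -0.6]
finger_gap: -0.0002
```

```bash
python3 - <<'E'
from loc import *
s=get_state();print(s["clock"],s["tcp_pos"],s["orientation"],s["wrist_force"],abs(s["qvel"]).max())
w=read_camera("wrist");cv2.imwrite("pics/w2.png",w)
t=read_camera("side");cv2.imwrite("pics/s2.png",cv2.resize(t[150:250,180:320],None,fx=5,fy=5,interpolation=2))
s=get_state();print(s["clock"],s["tcp_pos"])
i=camera_info("wrist")
for n in H:
  for b in blobs(w,(100,60,450,260),n): print(n,b[0],b[1],b[2],ray_pts(i,b[1],.1015 if n!="green" else .093,1))
E
```

```text
3.3167 [ 0.53309585 -0.00309276  0.11518548] [8.21026610e-04 1.14883559e-01 9.93378625e-01 4.62231056e-05] [-0.04774426  0.14271274 -0.57031641] 0.011604048402384153
3.4167 [ 0.53261118 -0.00292534  0.11474221]
yellow 760 [256.33421053 226.69736842] [236 213  41  30] [ 0.52670649 -0.00117288]
blue 1422 [363.80872011 141.04500703] [343 120  43  43] [0.491067   0.06803438]
green 1446 [260.35753804 132.53526971] [239 112  44  43] [0.47575866 0.01308044]
green 651 [439.14592934 148.27956989] [425 130  25  37] [0.50719171 0.1235898 ]
red 1202 [349.94758735 235.01414309] [331 216  38  40] [0.54588693 0.05251935]
```

View pics/w2.png

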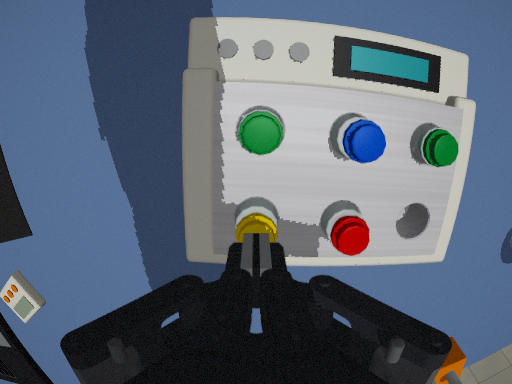

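View pics/s2.png

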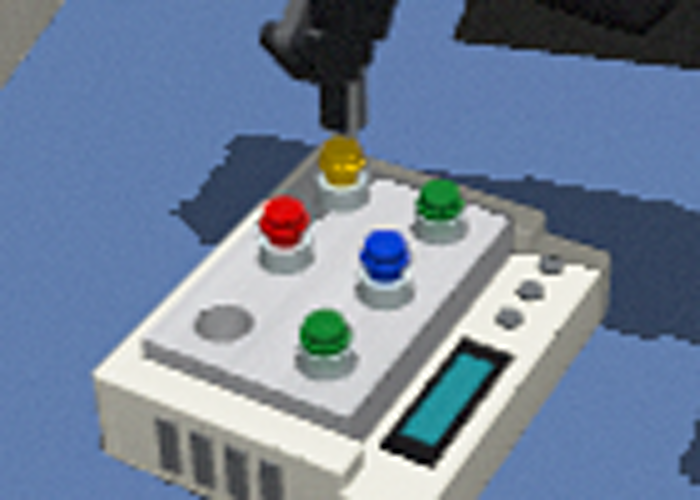

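Top camera and wrist view agree that the fingertips are centred over yellow (column 256). Pressing it now, slowly.

Call:
send_rows(series=[0, 0, 0.4, 0, 0, 0, 0, 0, 0, 0.8, 0, 0, 0, 0, 0, 0, 1.0, 0, 0, 0, 0, 0, 0, 1.2, 0, 0, 0, 0, 0, 0, 1.4, 0, 0, 0, 0, 0, 0, 1.6, 0, 0, 0, 0, 0, 0, 1.8, 0, 0, 0, 0, 0, 0, 2.0, 0, 0, 0, 0, 0, 0, 2.0, 0, 0, 0, 0, 0, 0, 2.0, 0, 0, 0, 0])

```text
clock: 4.25
tcp_pos: [0.5323, -0.0028, 0.0942]
orientation: [-0.0, 0.115, 0.993, 0.0]
wrist_force: [-0.3, -0.0, 2.7]
finger_gap: 0.0
```

Call:
send_rows(series=[0, 0, 0.1, 0, 0, 0, 0, 0, 0, 0.2, 0, 0, 0, 0, 0, 0, 0.25, 0, 0, 0, 0, 0, 0, 0.3, 0, 0, 0, 0, 0, 0, 0.3, 0, 0, 0, 0, 0, 0, 0.3, 0, 0, 0, 0])

```text
clock: 4.75
tcp_pos: [0.5326, -0.0028, 0.0921]
orientation: [0.0, 0.115, 0.993, 0.0]
wrist_force: [-1.9, 0.1, 8.9]
finger_gap: -0.0001
```

Yellow is home: the force rose 3 N/mm with the cap stationary, to 8.9 N at z 0.0921. Next is blue.

Call:
send_rows(series=[0, 0, -1.5, 0, 0, 0, 0, 0, 0, -4, 0, 0, 0, 0, 1, 1.1, -4.2, 0, 0, 0, 0, 2.5, 2.8, -4.2, 0, 0, 0, 0, 4, 4.4, -4.2, 0, 0, 0, 0, 5.2, 5.7, -4.2, 0, 0, 0, 0, 5.7, 6.2, -4, 0, 0, 0, 0, 5.7, 6.2, -3.2, 0, 0, 0, 0, 5.7, 6.2, -2.2, 0, 0, 0, 0, 5.7, 6.2, -2, 0, 0, 0, 0])

```text
clock: 5.58
tcp_pos: [0.4904, 0.0701, 0.1091]
orientation: [-0.001, 0.115, 0.993, -0.0]
wrist_force: [-0.8, -0.0, 0.5]
finger_gap: 0.0001
```

Call:
send_rows(series=[0, 0, 0, 0, 0, 0, 0, 0, 0, 0, 0, 0, 0, 0, 0, 0, 0, 0, 0, 0, 0])

```text
clock: 5.83
tcp_pos: [0.4914, 0.07, 0.1112]
orientation: [-0.0, 0.115, 0.993, 0.0]
wrist_force: [-0.8, -0.0, -0.8]
finger_gap: 0.0002
```

```bash
python3 - <<'E'
from loc import *
w=read_camera("wrist");cv2.imwrite("pics/w3.png",w)
t=read_camera("side");cv2.imwrite("pics/s3.png",np.hstack([cv2.resize(t[150:250,180:320],None,fx=3,fy=3,interpolation=2),cv2.resize(w[100:275,150:400],(420,300))]))
s=get_state();print(s["clock"],s["tcp_pos"],s["wrist_force"])
E
```

```text
5.9333 [0.4914718  0.07017789 0.11149571] [-0.07665342 -0.6649377  -0.38801337]
```

View pics/s3.png

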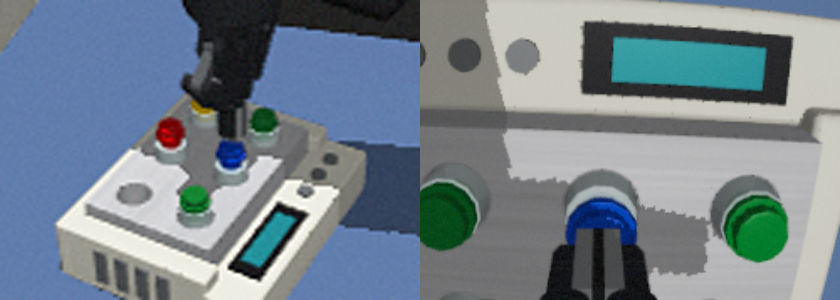

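The fingertips are centred on the blue cap (crop columns about 600 and 602), clear of everything else.

Call:
send_rows(series=[0, 0, 0.3, 0, 0, 0, 0, 0, 0, 0.6, 0, 0, 0, 0, 0, 0, 0.8, 0, 0, 0, 0, 0, 0, 1.0, 0, 0, 0, 0, 0, 0, 1.2, 0, 0, 0, 0, 0, 0, 1.4, 0, 0, 0, 0, 0, 0, 1.6, 0, 0, 0, 0, 0, 0, 1.7, 0, 0, 0, 0, 0, 0, 1.7, 0, 0, 0, 0])

```text
clock: 6.68
tcp_pos: [0.491, 0.0706, 0.0942]
orientation: [-0.0, 0.115, 0.993, 0.0]
wrist_force: [-0.9, -0.0, 2.2]
finger_gap: -0.0002
```

Call:
send_rows(series=[0, 0, 0.1, 0, 0, 0, 0, 0, 0, 0.2, 0, 0, 0, 0, 0, 0, 0.28, 0, 0, 0, 0, 0, 0, 0.28, 0, 0, 0, 0, 0, 0, 0.28, 0, 0, 0, 0])

```text
clock: 7.1
tcp_pos: [0.4913, 0.0706, 0.0922]
orientation: [0.0, 0.115, 0.993, 0.0]
wrist_force: [-2.3, -0.9, 8.4]
finger_gap: 0.0004
```

Blue is home (8.4 N at z 0.0922). Next is red.

Call:
send_rows(series=[0, 0, -1.5, 0, 0, 0, 0, 0, 0, -4, 0, 0, 0, 0, -1.2, -0.1, -4.2, 0, 0, 0, 0, -3, -0.1, -4.2, 0, 0, 0, 0, -4.8, -0.2, -4.2, 0, 0, 0, 0, -5.7, -0.2, -4.2, 0, 0, 0, 0, -6, -0.2, -4, 0, 0, 0, 0, -6, -0.2, -3.2, 0, 0, 0, 0, -6, -0.2, -2.2, 0, 0, 0, 0, -6, -0.2, -2, 0, 0, 0, 0])

```text
clock: 7.93
tcp_pos: [0.5465, 0.0553, 0.1088]
orientation: [-0.002, 0.115, 0.993, -0.0]
wrist_force: [0.5, -0.8, 0.1]
finger_gap: 0.0005
```

Call:
send_rows(series=[0, 0, 0, 0, 0, 0, 0, 0, 0, 0, 0, 0, 0, 0, 0, 0, 0, 0, 0, 0, 0])

```text
clock: 8.18
tcp_pos: [0.5487, 0.0551, 0.1117]
orientation: [0.0, 0.115, 0.993, 0.0]
wrist_force: [0.1, -0.5, -0.1]
finger_gap: -0.0
```

```bash
python3 - <<'E'
from loc import *
w=read_camera("wrist")
t=read_camera("side");cv2.imwrite("pics/s4.png",np.hstack([cv2.resize(t[150:250,180:320],None,fx=3,fy=3,interpolation=2),cv2.resize(w[100:275,150:400],(420,300))]))
s=get_state();print(s["clock"],s["tcp_pos"],s["wrist_force"])
E
```

```text
8.2833 [0.54909164 0.05503669 0.11194372] [-0.18633091  0.14687398 -0.5857348 ]
```

View pics/s4.png

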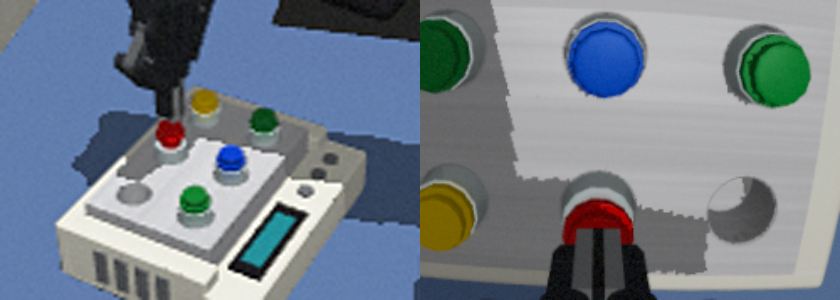

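Blue and yellow now sit flush like the greens, and the tips are over red (crop columns about 600 and 598).

Call:
send_rows(series=[0, 0, 0.3, 0, 0, 0, 0, 0, 0, 0.6, 0, 0, 0, 0, 0, 0, 0.8, 0, 0, 0, 0, 0, 0, 1.0, 0, 0, 0, 0, 0, 0, 1.2, 0, 0, 0, 0, 0, 0, 1.4, 0, 0, 0, 0, 0, 0, 1.6, 0, 0, 0, 0, 0, 0, 1.7, 0, 0, 0, 0, 0, 0, 1.7, 0, 0, 0, 0])

```text
clock: 9.03
tcp_pos: [0.5489, 0.055, 0.0944]
orientation: [-0.0, 0.115, 0.993, 0.0]
wrist_force: [0.4, 0.5, 3.5]
finger_gap: 0.0002
```

Call:
send_rows(series=[0, 0, 0.1, 0, 0, 0, 0, 0, 0, 0.2, 0, 0, 0, 0, 0, 0, 0.3, 0, 0, 0, 0, 0, 0, 0.3, 0, 0, 0, 0, 0, 0, 0.3, 0, 0, 0, 0])

```text
clock: 9.45
tcp_pos: [0.5492, 0.055, 0.0922]
orientation: [0.0, 0.115, 0.993, 0.0]
wrist_force: [-3.0, 0.4, 9.0]
finger_gap: -0.0001
```

Red is home (9.0 N). I'll retract straight up and do a final check.

Call:
send_rows(series=[0, 0, -1.5, 0, 0, 0, 0, 0, 0, -4, 0, 0, 0, 0, 0, 0, -7, 0, 0, 0, 0, 0, 0, -10, 0, 0, 0, 0, 0, 0, -12, 0, 0, 0, 0, 0, 0, -12.5, 0, 0, 0, 0, 0, 0, -12.5, 0, 0, 0, 0, 0, 0, -12.5, 0, 0, 0, 0, 0, 0, -12.5, 0, 0, 0, 0])

```text
clock: 10.2
tcp_pos: [0.548, 0.055, 0.2145]
orientation: [-0.002, 0.115, 0.993, -0.0]
wrist_force: [-0.0, -0.5, -0.1]
finger_gap: 0.0002
```

```bash
python3 - <<'E'
from loc import *
w=read_camera("wrist")
t=read_camera("side");cv2.imwrite("pics/s5.png",np.hstack([cv2.resize(t[150:250,180:320],None,fx=3,fy=3,interpolation=2),cv2.resize(w[50:225,170:420],(420,300))]))
s=get_state();print(s["clock"],s["tcp_pos"],s["wrist_force"])
E
```

```text
10.3 [0.54798544 0.05497963 0.21460533] [-0.71344117 -0.2541293  -0.46686512]
```

View pics/s5.png

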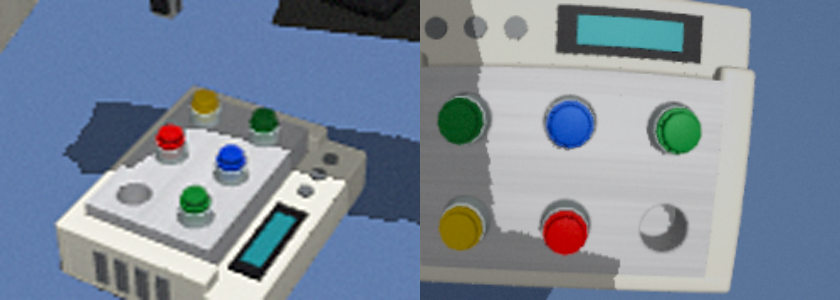

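All five caps sit at the same height in their wells, and the gripper is clear.

```bash
python3 -c "
from workcell import *
print(hand_in())"
```

```text
the job is handed in; nothing more can be done
None
```

I pressed the yellow, then the blue, then the red cap straight down with the shut fingertips, and handed the job in at about 10.3 s of the 38 s allowed.

| Cap | Final fingertip height | Force held |
|---|---|---|
| Yellow | 92.1 mm | 8.9 N |
| Blue | 92.2 mm | 8.4 N |
| Red | 92.2 mm | 9.0 N |

- **Caps home:** each force is well above the roughly 4 N of sliding friction. It also matches about 3 mm of rubber squeeze on a cap that is home at 95 mm.
- **Final pictures:** in the last side and wrist views the three caps look level with the green ones. The gripper was clear, about 120 mm above them, with no contact force. I did not press or grasp anything else. The last pictures I viewed cover only the area around the heater, so I did not re-check the other items on the bench.
- **Disagreements:**
  - The first wrist-camera position estimate was 3–4 mm off the top camera's, because the arm had not settled. I used the top camera and checked alignment from close up before each press.
  - My first approach to yellow overcorrected by about 7 mm. I fixed that above the cap, before any contact.

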